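# Set the roller press to a gauge, coming down to take up the screw's play

## Robot

A 6-joint arm with a two-finger parallel gripper is mounted at the origin on the work surface. World frame = base frame: x ahead of the robot, y to its left, z up, the work surface at z = 0. Lengths are in mm, angles in rad, forces in N, time in s.
With the tool pointing down it reaches from about 350 to 775 mm from the base axis. Payload 7.3 kg.
Tool frame: the origin (TCP) lies midway between the tips of the shut fingers; the grasp point (between the pads) lies 19 mm behind it; y points along the fingers, x is the direction in which the jaws open and shut, and the axes are right-handed (so a half turn about y gives the same grasp; the last joint's range is limited). The gripper opens to 92 mm and grips with 3 to 60 N. Pads are 19 mm wide; open, the fingers measure 130 mm over their backs; the gripper's body (75 mm by 190 mm) begins 47 mm behind the grasp point.
Start: joints at [-1.291, 0.342, 1.524, -0, 1.275, -0.146], TCP at [216.875, -478.132, 226.741] pointing down, gripper open.
Joint ranges: [-2.53, 2.53], [-0.77, 2.02], [0.04, 2.7], [-1, 4.14], [0.28, 2.66], [-3.11, 3.11]. Speed limits (rad/s): [2.57, 2.57, 3.14, 3.14, 3.14, 3.14].

## Interface

Orientations are given as a unit quaternion [w, x, y, z].
In Python, from plant import status, eyes, workorder, spotter gives the robot as it stands.
- The arm moves only by the tool apply_moves, never from a script. Its argument "commands" is a list of rows, each a list of 7 numbers: the shift along the world's x, y, z in m, then the turn, a rotation vector about the world's x, y, z in rad, then the opening in per cent of the stroke, from 0 (shut) to 100 (fully open). A call has 1 to 20 rows; each row shifts and turns the pose as measured when the row begins; what a row does not reach is not made up. A row lasts 1/8 s, in which the tool goes at most 62.5 mm and 10.7 degrees, less where a joint would pass 70% of its speed; a pose out of reach is approached as far as the arm can. A call is refused whole if a number of a shift passes 0.0625 or a number of a turn 0.188, either way. A call with a gripper value outside its range is refused whole. The fingers move at their own pace and stop on an object; "force" is the grip in N (left out, the last holds). Time passes only in rows, so rows that do not move let the fingers close. It gives the time, the measured TCP pose, the force and the opening at its end, in the units of the state.
- status.sense(): the state, without advancing time (a new reading comes with each control period).
- eyes.read_camera(name): name is "scene" or "top"; returns the picture (420x560x3 uint8, red, green, blue); there is no depth.
- eyes.get_calibration(name): a dict with "camera_matrix" (3x3 intrinsics, pixels), "xyz" and "attitude" of the camera in the world. Camera axes: x right, y up, looking along -z (the intrinsics and any distortion apply to the point x, -y, -z); pixel columns grow to the right and rows downward; lengths in mm; the calibration is good to about 2 mm. A picture is of the moment at which its call begins. get_calibration takes no time and is no camera call.
- workorder.close_job(): hands the job in, once; it reports no verdict.
Trained networks look in the newest picture that a camera, given by its name, has taken for a name from the list of things; names that differ only in an ending like _2 or _b are one class to them, and where a whole thing is asked for, a point or a joint stands for the part that bears it (a point fixed in the world has none). Each returns a list of dicts, best first, with "conf" (0 to 1); they miss things now and then, are a little off and sometimes report something else, mostly with a low value. They report only what shows in the picture. A call takes as long as a camera call.
- spotter.recognise(camera, target): "centre" ([x, y, z] in mm, in world coordinates, good to about 4 mm: the middle of the surface that is visible of it).
- spotter.regions_of(camera, target): "mask" (420x560 bool, what is visible of it).
The state is a dict: "t": time; "joints": joint angles; "dq": joint speeds; "joint_torque": joint torques, N m; "position": TCP position; "ee_rot": TCP orientation; "contact_force": force on the tool from outside, world axes, zero at the start; "wrist_torque": the same for the moment, N m; "gripper_width": finger opening in mm.
Only numpy, scipy, OpenCV 4.12 (cv2) and the standard library are available. Lean on these libraries where they do the work, as an engineer would, in place of code of your own. Each camera call takes 0.05 s, during which the arm holds its last target. There are 200 camera calls.

## Task

The roller press is set too tight for the next soles. Turn its top handwheel to open the rollers well past the thickness of the aluminium setting gauge, lay the gauge flat and straight on the feed table so that its end passes right under the roller, then wind the handwheel down until the roller grips the gauge with a light, definite nip, without crushing it. Finish on the downward turn, so that the worn screw's play stays taken up downwards, leave the gauge nipped, and leave the other things on the bench alone.

Things in the scene. Friction and masses are not known exactly. Their poses are not given: they have to be found in the camera images.
- press: Hand-cranked bench roller press, green cast frame, fixed. Origin at bench height under the roller's middle; x = feed direction (away from the robot at yaw 0), y along the roller. Steel feed table 250 (x) by 108 mm, top 45 mm up. Side frames 36 by 20 mm at y = +-69 mm carry a bridge 40 by 162 mm, top 144 mm up. Crank (unused) low at +y, out to x = 75, y = 153 mm, 40 mm high.
- bed (a point): On top of the feed table, midway under the upper steel roller (32 mm diameter, 94 mm long, along y, in a grey sliding yoke 30 mm wide in x), 45 mm above the bench; axes as the press. The gap from here up to the roller starts somewhere from 8 to 11 mm, range 4 to 20 mm. Turning the screw counter-clockwise seen from above opens it 3.18 mm per rad, clockwise closes it; it stays where it is left.
- handle_grip (a point): On the handwheel's upright black handle (16 mm diameter, from 172 to 214 mm above the bench), on its axis at 196 mm. The handle revolves freely on its pin, 42 mm from the wheel's axis, so it can be pinched from above at any yaw and led round without turning the hand (firmly, or it slips out). With the roller free it takes about 9 N at the handle to raise, 8 N to lower, 0.5 N in the play.
- wheel_axis (a point): Centre of the aluminium handwheel (disc 100 mm diameter, 160 to 172 mm above the bench, hub to 178 mm) on top of the bridge: on its upright axis, at the handle point's height, 196 mm; x points to the handle.
- wheel (a joint): Play (backlash) between handwheel and worn screw, rad: +0.25 = taken up clockwise, the screw driven downwards; -0.25 = taken up counter-clockwise, driven upwards; starts anywhere between. On reversing, the wheel turns 0.5 rad before the screw follows. The wheel turns without rising, as many turns as the roller's range allows.
- gauge: Setting gauge: plain flat aluminium bar 240 (x) by 30 (y) by 12 mm (z), 0.23 kg, flat on the bench left or right of the press; origin at the centre of its underside. A proper nip is 20 to 60 N of roller force on it, best about 40 N; above 80 N it is marked and spoilt. Each 10 N of nip adds 0.75 N to the lowering force at the handle; from touch to 40 N the handle moves about 3 mm.
- sole: Bystander: rope sole of an espadrille, 280 x 90 x 21 mm, lying flat on the side of the press where the gauge is not; origin at the centre of its underside.
- tin: Bystander: small clear jar with a steel cap, 66 mm diameter, 55 mm tall, standing to the right behind the press; origin at the centre of its underside.
- awl: Bystander: wooden-handled awl, 150 mm long, lying to the left behind the press.

How it is judged (in metres and radians):
On the way:
1. the gauge lies flat and straight on the feed table, right under the opened roller, which does not yet press on it (horizontal distance between gauge and bed below 0.11 m and y of gauge in the frame of press between -0.03 and 0.03 m and angle between the x axis of gauge and the x axis of press, either way round below 0.2 rad and angle between gauge's own z axis and vertical below 0.06 rad and z of gauge in the frame of bed between -0.0025 and 0.0025 m and contact force between roller and gauge below 1 N), for 0.2 s.
At the end, for the whole second after the job is handed in: The gauge lies flat on the feed table (2.5 mm, 0.06 rad), straight within 0.2 rad, within 30 mm of the middle and its centre within 110 mm of the roller line; the roller at rest presses it with 20 to 60 N; the play is taken up downwards (play joint above +0.12 rad) (horizontal distance between gauge and bed below 0.11 m and y of gauge in the frame of press between -0.03 and 0.03 m and angle between the x axis of gauge and the x axis of press, either way round below 0.2 rad and angle between gauge's own z axis and vertical below 0.06 rad and z of gauge in the frame of bed between -0.0025 and 0.0025 m and contact force between roller and gauge between 20 and 60 N and value of joint wheel above 0.12 rad and linear speed of gauge below 0.005 m/s); the robot touches nothing.
It fails at once if the gauge is crushed: roller force on it above 80 N (contact force between roller and gauge above 80 N).
It fails at once if the sole, the jar or the awl is moved by more than 20 mm (distance of any of sole, tin, awl from where it was at the start of the episode above 0.02 m).
It also fails if it takes over 69 s, if anything falls off the work surface, if the arm or the gripper's body presses on something with over 40 N, if the wrist force passes 120 N, or if a joint passes its speed limit or range.

## Working session

There is one attempt and no reset: what is moved stays moved. The work goes in short steps, Python scripts to look and compute and a tool call to move; the robot and the scene stay as the last step left them, time stands still between calls to the robot, and variables do not carry over. Pictures are saved under pics/ and viewed, about 8 in all and at most 12, crops included, and the job is handed in when it is done.

Besides the shell and the picture viewer there is one more tool, called after ">>>" in YAML: its name, and indented under it one key for each argument. apply_moves: Moves the arm, as the interface text tells. Its arguments: {"type":"object","properties":{"commands":{"type":"array","items":{"type":"array","items":{"type":"number"}}},"force":{"type":"number"}},"required":["commands"]}

```bash
mkdir -p pics; ls; cat > h.py <<'E'
import numpy as np, cv2
from scipy.spatial.transform import Rotation as R
from plant import status, eyes, workorder, spotter
def q2r(q): return R.from_quat([q[1],q[2],q[3],q[0]])
def cal(n):
    c=eyes.get_calibration(n); a=np.array(c["attitude"],float)
    Rm=a if a.shape==(3,3) else q2r(a).as_matrix()
    return np.array(c["camera_matrix"]),np.array(c["xyz"],float),Rm,c
def proj(n,P):
    K,t,Rm,_=cal(n); p=(np.atleast_2d(P)-t)@Rm; v=np.c_[p[:,0],-p[:,1],-p[:,2]]@K.T
    return v[:,:2]/v[:,2:]
def ray(n,u,z):
    K,t,Rm,_=cal(n); d=np.linalg.inv(K)@np.array([u[0],u[1],1.]); d=Rm@np.array([d[0],-d[1],-d[2]])
    return t+d*(z-t[2])/d[2]
def snap(n,f):
    im=eyes.read_camera(n); cv2.imwrite(f"pics/{f}.png",im[:,:,::-1]); return im
E
python3 - <<'E'
from h import *
np.set_printoptions(precision=1,suppress=True)
for n in("scene","top"):
    snap(n,n+"0"); print(cal(n)[3])
    for t in("press","handle_grip","wheel_axis","gauge","sole","tin","awl"):
        try: print(n,t,[(np.round(d["centre"],1),round(d["conf"],2)) for d in spotter.recognise(n,t)[:2]])
        except Exception as e: print(n,t,e)
s=status.sense();print(s)
a=cv2.imread("pics/scene0.png");b=cv2.imread("pics/top0.png");cv2.imwrite("pics/both0.png",cv2.resize(np.vstack([a,b]),None,fx=.71,fy=.71))
E
```

```text
pics
{'camera_matrix': array([[495.7,   0. , 280.4],
       [  0. , 495.7, 211.3],
       [  0. ,   0. ,   1. ]]), 'xyz': array([1030.3, -445. , 1203.9]), 'attitude': array([0.9, 0.2, 0.1, 0.4])}
scene press [(array([625.7,  60.3,  45.4]), 0.8)]
scene handle_grip []
scene wheel_axis [(array([612.7,  68.4, 171.3]), 0.81)]
scene gauge [(array([410.9, 322. ,   7.2]), 0.91)]
scene sole [(array([ 417.9, -336.2,   16.7]), 0.86)]
scene tin [(array([ 677.9, -316. ,   55.6]), 0.57)]
scene awl [(array([680.5, 304.8,  16. ]), 0.58)]
{'camera_matrix': array([[464.3,   0. , 290.5],
       [  0. , 464.3, 209.6],
       [  0. ,   0. ,   1. ]]), 'xyz': array([ 446.8,   14.9, 1139.9]), 'attitude': array([-0.7, -0. ,  0. ,  0.7])}
top press [(array([591.5,  74.2,  43.2]), 0.87)]
top handle_grip [(array([598.7,  68.6, 171.4]), 0.66)]
top wheel_axis [(array([607.4,  78. , 173.1]), 0.68)]
top gauge [(array([ 408.8, -337.1,   20.1]), 0.66), (array([399.2, 329.4,  12. ]), 0.58)]
top sole [(array([ 407.6, -333.9,   22.1]), 0.57)]
top tin [(array([ 665.7, -304.6,   55.4]), 0.89)]
top awl [(array([676.8, 308.6,  27.2]), 0.6), (array([401.6, 332.2,  11.9]), 0.41)]
{'t': 0.8, 'joints': array([-1.3,  0.3,  1.5,  0. ,  1.3, -0.1]), 'dq': array([-0.,  0., -0., -0., -0., -0.]), 'joint_torque': array([  0. , -43.1, -24.4,   0.1,   0. ,  -0. ]), 'position': array([ 216.9, -478.2,  226.8]), 'ee_rot': array([-0.6,  0.6, -0.4,  0.4]), 'contact_force': array([-0.6,  0.2, -0.2]), 'wrist_torque': array([-0., -0.,  0.]), 'gripper_width': 91.37733225029045}
```

View pics/scene0.png

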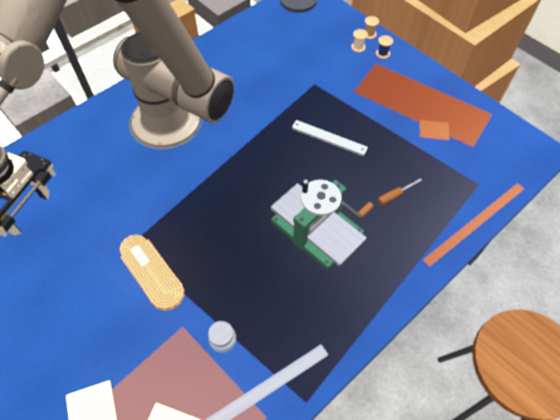

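View pics/top0.png

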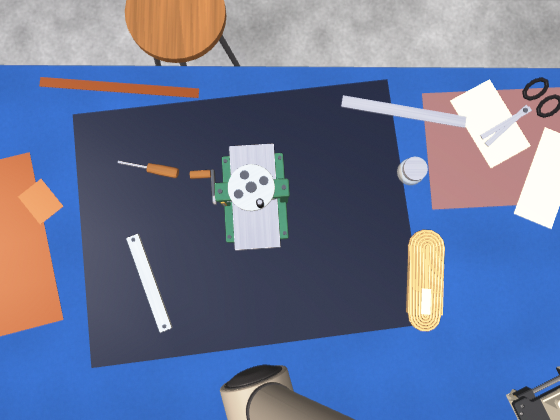

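The scene view shows the wheel at about (321,196) and the handle at (305,186). In the top view the wheel is at (251,187), the handle top at (260,203) and the gauge runs from (132,236) to (165,330). The sole, jar and awl are clear of these.

```bash
cat >> h.py <<'E'
def tri(pa,pb,na="scene",nb="top"):
    rows=[];rhs=[]
    for n,u in((na,pa),(nb,pb)):
        K,t,Rm,_=cal(n); d=np.linalg.inv(K)@np.array([u[0],u[1],1.]); d=Rm@np.array([d[0],-d[1],-d[2]]); d/=np.linalg.norm(d)
        M=np.eye(3)-np.outer(d,d); rows.append(M); rhs.append(M@t)
    return np.linalg.lstsq(np.vstack(rows),np.hstack(rhs),rcond=None)[0]
E
python3 - <<'E'
from h import *
np.set_printoptions(precision=1,suppress=True)
S=cv2.imread("pics/scene0.png");T=cv2.imread("pics/top0.png")
rect={}
for n,im,seed in(("scene",S,(330,137)),("top",T,(148,283))):
    g=(im.min(2)>120).astype(np.uint8)
    _,l=cv2.connectedComponents(g); m=(l==l[seed[1],seed[0]]).astype(np.uint8)
    c,_=cv2.findContours(m,0,2); r=cv2.minAreaRect(c[0]); rect[n]=r; print(n,"gauge",r, m.sum())
    b=cv2.boxPoints(r); W=np.array([ray(n,p,12) for p in b]); print(W, W.mean(0)); 
print("gauge c tri",tri(rect["scene"][0],rect["top"][0]))
for n,im,box in(("scene",S,(295,175,350,220)),("top",T,(222,160,280,215))):
    x0,y0,x1,y1=box; mk=[d for d in spotter.regions_of(n,"wheel_axis")]
    for d in mk[:2]:
        m=d["mask"].astype(np.uint8); c,_=cv2.findContours(m,0,2); k=max(c,key=cv2.contourArea); print(n,"wheel",d["conf"],cv2.boundingRect(k),cv2.fitEllipse(cv2.convexHull(k)))
    for d in spotter.regions_of(n,"handle_grip")[:2]:
        m=d["mask"]; ys,xs=np.nonzero(m); print(n,"handle",d["conf"],xs.min(),xs.max(),ys.min(),ys.max(),m.sum())
a=cv2.resize(S[160:270,260:380],None,fx=3.3,fy=3.3,interpolation=2);b=cv2.resize(T[135:260,200:300],None,fx=3.3,fy=3.3,interpolation=2)
h=max(a.shape[0],b.shape[0]);cv2.imwrite("pics/crop1.png",np.hstack([np.pad(v,((0,h-v.shape[0]),(0,0),(0,0))) for v in(a,b)]))
E
```

```text
scene gauge ((329.2841491699219, 137.06451416015625), (78.26805114746094, 10.411930084228516), 20.924503326416016) 795
[[300.8 264.1  12. ]
 [279.5 299.9  12. ]
 [510.5 388.4  12. ]
 [528.1 352.8  12. ]] [404.7 326.3  12. ]
top gauge ((148.47509765625, 282.8302917480469), (101.16999053955078, 13.117119789123535), 70.34617614746094) 1303
[[509.5 388.5  12. ]
 [520.1 359.3  12. ]
 [294.6 271.7  12. ]
 [284.6 300.4  12. ]] [402.2 330.   12. ]
gauge c tri [401.1 333.1   1.5]
scene wheel 0.81 (301, 179, 40, 37) ((319.8244934082031, 196.0776824951172), (36.15718078613281, 43.11698532104492), 115.4118881225586)
scene handle 0.9 301 341 179 215 1195
top wheel 0.69 (227, 164, 49, 48) ((250.89462280273438, 187.6086883544922), (47.05670928955078, 48.34528350830078), 111.70890808105469)
top handle 0.85 228 274 164 210 1693
```

View pics/crop1.png

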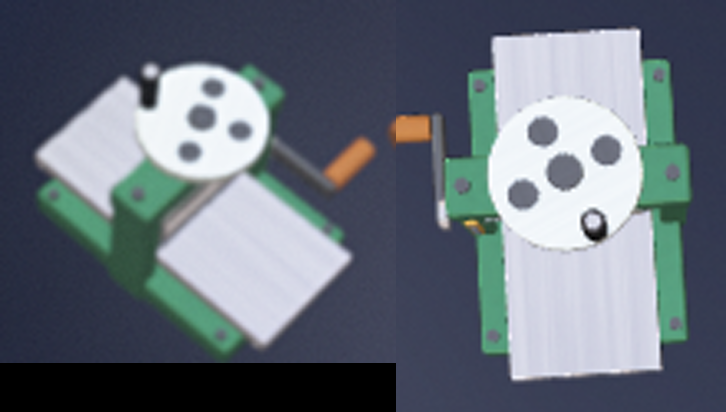

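The crop shows the hub at scene (321.2,195.8) and top (251.2,187.1). The handle cap is at scene (305.5,181.2) and top (259.7,201.5). The table corners are visible in the top view.

```bash
python3 - <<'E'
from h import *
np.set_printoptions(precision=1,suppress=True)
print("hub tri",tri((321.2,195.8),(251.2,187.1)),"top@178",ray("top",(251.2,187.1),178),"sc",ray("scene",(321.2,195.8),178))
print("cap tri",tri((305.5,181.2),(259.7,201.5)),ray("top",(259.7,201.5),214),ray("scene",(305.5,181.2),214))
c=[ray("top",((x-396)/3.3+200,y/3.3+135),45) for x,y in((493,37),(640,29),(661,370),(512,380))]
c=np.array(c);print(c,c.mean(0))
d=(c[0]-c[3]+c[1]-c[2]);print("yaw",np.arctan2(d[1],d[0]), np.linalg.norm(d)/2)
e=(c[0]-c[1]+c[3]-c[2]);print("yaw2",np.arctan2(-e[0],e[1]),np.linalg.norm(e)/2)
# holes in bridge top z=144 : left (461,185) right (673,172)
print(ray("top",((461-396)/3.3+200,185/3.3+135),144),ray("top",((673-396)/3.3+200,172/3.3+135),144))
print(q2r(status.sense()["ee_rot"]).as_matrix())
E
```

```text
hub tri [607.   77.  169.5] top@178 [605.1  75.8 178. ] sc [611.   73.4 178. ]
cap tri [570.1  56.5 213.8] [569.9  56.2 214. ] [570.4  56.6 214. ]
[[726.5 137.2  45. ]
 [732.7  30.1  45. ]
 [484.1  14.9  45. ]
 [477.3 120.8  45. ]] [605.1  75.7  45. ]
yaw 0.0633660036977827 249.37243410515686
yaw2 0.061264191205633624 106.65287647765936
[602.  145.9 144. ] [610.6   7.  144. ]
[[ 0.4  0.   0.9]
 [-0.9 -0.   0.4]
 [ 0.  -1.   0. ]]
```

>>> apply_moves:
  commands:
    - [0.0,0.0,0.04,0,0,0,50]
    - [0.0252,0.0382,0,0,0,0,50]
    - [0.0252,0.0382,0,0,0,0,50]
    - [0.0252,0.0382,0,0,0,0,50]
    - [0.0252,0.0382,0,0,0,0,50]
    - [0.0252,0.0382,0,0,0,0,50]
    - [0.0252,0.0382,0,0,0,0,50]
    - [0.0252,0.0382,0,0,0,0,50]
    - [0.0252,0.0382,0,0,0,0,50]
    - [0.0252,0.0382,0,0,0,0,50]
    - [0.0252,0.0382,0,0,0,0,50]
    - [0.0252,0.0382,0,0,0,0,50]
    - [0.0252,0.0382,0,0,0,0,50]
    - [0.0252,0.0382,0,0,0,0,50]

```text
t: 2.75
position: [551.7, 32.6, 268.9]
ee_rot: [0.593, -0.593, 0.383, -0.387]
contact_force: [0.2, -1.1, 0.4]
gripper_width: 45.6
```

>>> apply_moves:
  commands:
    - [0.018,0.024,-0.02,0,0,0,50]
    - [0.001,0.001,0,0,0,0,50]
    - [0,0,0,0,0,0,50]

```text
t: 3.12
position: [572.1, 60.8, 248.4]
ee_rot: [0.594, -0.594, 0.382, -0.386]
contact_force: [-0.4, 0.3, 0.7]
gripper_width: 45.7
```

```bash
python3 - <<'E'
from h import *
np.set_printoptions(precision=2,suppress=True)
s=status.sense();print(s["position"],s["joints"],q2r(s["ee_rot"]).as_matrix()[:,0])
S=snap("scene","s1");T=snap("top","t1")
a=cv2.resize(S[110:230,240:370],None,fx=3,fy=3,interpolation=2);b=cv2.resize(T[140:260,190:320],None,fx=3,fy=3,interpolation=2)
cv2.imwrite("pics/crop2.png",np.hstack([a,b])[:,:,::-1])
E
```

```text
[572.09  60.81 248.37] [-0.03  0.42  1.35 -0.    1.37  1.12] [ 0.41 -0.91  0.01]
```

View pics/crop2.png

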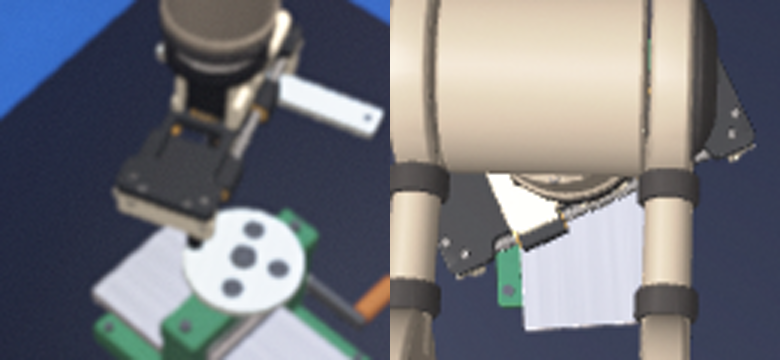

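The crop shows the gripper above the handle, with the 190 mm body lying along the jaw direction. Next I correct the position, descend and grip.

>>> apply_moves:
  commands:
    - [-0.002,-0.004,-0.02,0,0,0,50]
    - [0,0,-0.02,0,0,0,50]
    - [0,0,-0.015,0,0,0,50]
    - [0,0,-0.008,0,0,0,50]
    - [0,0,0,0,0,0,50]

```text
t: 3.85
position: [569.9, 52.3, 187.5]
ee_rot: [0.594, -0.592, 0.381, -0.39]
contact_force: [-0.3, 0.5, 0.1]
gripper_width: 45.7
```

>>> apply_moves:
  commands:
    - [0,0.004,-0.006,0,0,0,50]
    - [0,0,0,0,0,0,0]
    - [0,0,0,0,0,0,0]
    - [0,0,0,0,0,0,0]
    - [0,0,0,0,0,0,0]
  force: 50

```text
t: 4.47
position: [570.9, 56.8, 182.8]
ee_rot: [0.594, -0.591, 0.38, -0.391]
contact_force: [-0.1, 0.0, -0.3]
gripper_width: 15.3
```

```bash
cat > arc.py <<'E'
import sys; from h import *
cx,cy,r,d,n=map(float,sys.argv[1:6]); s=status.sense(); p=np.array(s["position"])[:2]; c=np.array([cx,cy])
v=p-c; f=np.arctan2(v[1],v[0]); e=v/np.linalg.norm(v); F=np.array(s["contact_force"])
print("phi %.3f rad %.1f z %.1f Frad %.1f Ftan %.1f Fz %.1f yaw %.3f"%(f,np.linalg.norm(v),s["position"][2],F[:2]@e,F[1]*e[0]-F[0]*e[1],F[2],np.arctan2(*q2r(s["ee_rot"]).as_matrix()[1::-1,0])))
for i in range(int(n)):
    q=c+r*np.array([np.cos(f+d*(i+1)),np.sin(f+d*(i+1))]); print("[%.4f, %.4f]"%tuple((q-p)/1000)); p=q
E
python3 arc.py 608 76.5 42 .15 6
```

```text
phi -2.653 rad 42.0 z 182.8 Frad 0.1 Ftan -0.1 Fz -0.3 yaw -1.153
[0.0034, -0.0053]
[0.0041, -0.0048]
[0.0048, -0.0041]
[0.0053, -0.0033]
[0.0058, -0.0025]
[0.0061, -0.0016]
```

>>> apply_moves:
  commands:
    - [0.0034,-0.0053,0,0,0,0,0]
    - [0.0041,-0.0048,0,0,0,0,0]
    - [0.0048,-0.0041,0,0,0,0,0]
    - [0.0053,-0.0033,0,0,0,0,0]
  force: 60

```text
t: 4.97
position: [587.4, 39.8, 182.6]
ee_rot: [0.594, -0.591, 0.383, -0.388]
contact_force: [-7.5, 4.6, 3.9]
gripper_width: 14.7
```

```bash
python3 arc.py 608 76.5 42 .15 6
```

```text
phi -2.083 rad 42.1 z 182.6 Frad -0.4 Ftan -8.8 Fz 3.9 yaw -1.153
[0.0058, -0.0026]
[0.0060, -0.0018]
[0.0062, -0.0009]
[0.0063, 0.0001]
[0.0062, 0.0010]
[0.0060, 0.0019]
```

>>> apply_moves:
  commands:
    - [0.0058,-0.0026,0,0,0,0,0]
    - [0.006,-0.0018,0,0,0,0,0]
    - [0.0062,-0.0009,0,0,0,0,0]
    - [0.0063,0.0001,0,0,0,0,0]
    - [0.0062,0.001,0,0,0,0,0]
    - [0.006,0.0019,0,0,0,0,0]

```text
t: 5.72
position: [614.2, 35.0, 182.6]
ee_rot: [-0.588, 0.597, -0.391, 0.38]
contact_force: [-8.9, -3.7, 4.1]
gripper_width: 15.2
```

```bash
python3 arc.py 608 76.5 42 .15 8
```

```text
phi -1.423 rad 41.9 z 182.6 Frad 2.4 Ftan -9.3 Fz 4.1 yaw -1.154
[0.0061, 0.0013]
[0.0059, 0.0023]
[0.0055, 0.0031]
[0.0049, 0.0039]
[0.0043, 0.0046]
[0.0035, 0.0052]
[0.0027, 0.0057]
[0.0018, 0.0060]
```

>>> apply_moves:
  commands:
    - [0.0063,0.0014,0,0,0,0,0]
    - [0.0061,0.0023,0,0,0,0,0]
    - [0.0055,0.0031,0,0,0,0,0]
    - [0.0049,0.0039,0,0,0,0,0]
    - [0.0043,0.0046,0,0,0,0,0]
    - [0.0035,0.0052,0,0,0,0,0]

```text
t: 6.48
position: [637.8, 46.9, 182.4]
ee_rot: [-0.579, 0.604, -0.397, 0.377]
contact_force: [-6.1, -7.0, 2.1]
gripper_width: 14.7
```

```bash
python3 arc.py 608 76.5 42 .15 8
```

```text
phi -0.783 rad 42.0 z 182.4 Frad 0.6 Ftan -9.3 Fz 2.1 yaw -1.158
[0.0041, 0.0048]
[0.0033, 0.0053]
[0.0025, 0.0058]
[0.0016, 0.0061]
[0.0007, 0.0063]
[-0.0003, 0.0063]
[-0.0012, 0.0062]
[-0.0021, 0.0059]
```

>>> apply_moves:
  commands:
    - [0.0043,0.005,0,0,0,0,0]
    - [0.0035,0.0055,0,0,0,0,0]
    - [0.0026,0.006,0,0,0,0,0]
    - [0.0017,0.0063,0,0,0,0,0]
    - [0.0007,0.0063,0,0,0,0,0]
    - [-0.0003,0.0063,0,0,0,0,0]
    - [-0.0009,0.0062,0,0,0,0,0]

```text
t: 7.35
position: [649.1, 70.4, 182.5]
ee_rot: [-0.568, 0.611, -0.397, 0.382]
contact_force: [2.0, -9.0, -2.2]
gripper_width: 14.9
```

```bash
python3 arc.py 608 76.5 42 .15 8; python3 -c "
from h import *
print(q2r(status.sense()['ee_rot']).as_matrix().round(3))"
```

```text
phi -0.148 rad 41.5 z 182.5 Frad 3.3 Ftan -8.7 Fz -2.2 yaw -1.167
[0.0009, 0.0062]
[-0.0005, 0.0063]
[-0.0014, 0.0061]
[-0.0023, 0.0059]
[-0.0032, 0.0054]
[-0.0039, 0.0049]
[-0.0046, 0.0043]
[-0.0052, 0.0035]
[[ 0.393 -0.05   0.918]
 [-0.92  -0.039  0.391]
 [ 0.017 -0.998 -0.062]]
```

>>> apply_moves:
  commands:
    - [0.0009,0.0062,0,0,0,0,0]
    - [-0.0005,0.0063,0,0,0,0,0]
    - [-0.0014,0.0061,0,0,0,0,0]
    - [0,0,0,0,0,0,50]
    - [0,0,0,0,0,0,50]
    - [0,0,0,0,0,0,50]

```text
t: 8.1
position: [650.5, 78.3, 182.2]
ee_rot: [-0.563, 0.613, -0.396, 0.387]
contact_force: [-0.4, -0.1, -0.3]
gripper_width: 40.0
```

```bash
python3 arc.py 608 76.5 42 .15 0
```

```text
phi 0.041 rad 42.6 z 182.2 Frad -0.4 Ftan -0.1 Fz -0.3 yaw -1.174
```

>>> apply_moves:
  commands:
    - [0,0,0.04,0,0,0,55]
    - [0,0,0.04,0.039,-0.05,-0.026,60]
    - [-0.034,0.03,0,0,0,0,60]
    - [-0.034,0.03,0,0,0,0,60]
    - [-0.034,0.03,0,0,0,0,60]
    - [-0.034,0.03,0,0,0,0,60]
    - [-0.034,0.03,-0.02,0,0,0,60]
    - [-0.034,0.03,-0.04,0,0,0,60]
    - [-0.034,0.03,-0.04,0,0,0,60]
    - [0,0,0,0,0,0,60]

```text
t: 9.35
position: [405.0, 294.6, 162.2]
ee_rot: [-0.582, 0.584, -0.397, 0.402]
contact_force: [0.6, -0.5, 0.9]
gripper_width: 55.2
```

```bash
python3 - <<'E'
from h import *
np.set_printoptions(precision=3,suppress=True)
s=status.sense();M=q2r(s["ee_rot"]).as_matrix();print(s["position"],s["contact_force"],np.arctan2(M[1,0],M[0,0]),np.cross(M[:,1],[0,0,-1]))
S=snap("scene","s2");T=snap("top","t2")
a=cv2.resize(S[90:250,250:400],None,fx=2.6,fy=2.6,interpolation=2);b=cv2.resize(T[190:350,90:240],None,fx=2.6,fy=2.6,interpolation=2)
cv2.imwrite("pics/crop3.png",np.hstack([a,b])[:,:,::-1])
E
```

```text
[404.992 294.566 162.214] [ 0.64  -0.531  0.871] -1.20110385326233 [0.007 0.005 0.   ]
```

View pics/crop3.png

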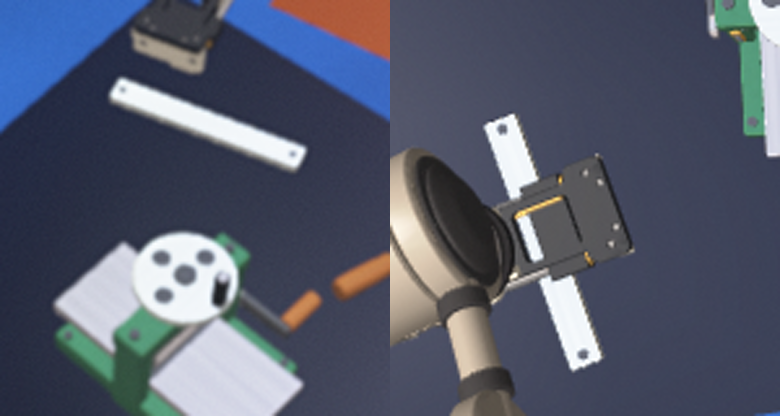

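Crop 3 shows the gauge undisturbed, the hand roughly above it, and the handle at the far side of the wheel. The yaw matches, so the next step is to centre and descend.

>>> apply_moves:
  commands:
    - [-0.0295,0.0225,-0.05,0.007,0.005,0,60]
    - [0,0,-0.04,0,0,0,60]
    - [0,0,-0.02,0,0,0,60]
    - [0,0,0,0,0,0,60]

```text
t: 9.95
position: [388.7, 317.8, 58.1]
ee_rot: [0.589, -0.574, 0.398, -0.406]
contact_force: [-0.3, -0.1, 0.0]
gripper_width: 55.0
```

>>> apply_moves:
  commands:
    - [-0.013,-0.0005,-0.02,0,0,0,60]
    - [0,0,-0.015,0,0,0,60]
    - [0,0,0,0,0,0,60]

```text
t: 10.32
position: [381.9, 318.3, 26.5]
ee_rot: [0.592, -0.57, 0.397, -0.409]
contact_force: [-0.5, -0.3, 0.0]
gripper_width: 55.1
```

```bash
python3 - <<'E'
from h import *
np.set_printoptions(precision=3,suppress=True)
s=status.sense();M=q2r(s["ee_rot"]).as_matrix();print(s["position"],s["contact_force"],np.arctan2(M[1,0],M[0,0]),np.cross(M[:,1],[0,0,-1]))
E
```

```text
[381.852 318.299  26.505] [-0.528 -0.35   0.029] -1.212388973484128 [-0.015  0.03   0.   ]
```

>>> apply_moves:
  commands:
    - [-0.006,-0.001,-0.012,-0.015,0.03,0.011,60]
    - [0,0,-0.008,0,0,0,60]
    - [0,0,0,0,0,0,60]

```text
t: 10.7
position: [377.6, 317.9, 6.7]
ee_rot: [0.584, -0.583, 0.399, -0.4]
contact_force: [-0.4, 0.3, 0.3]
gripper_width: 54.9
```

```bash
cat > st.py <<'E'
from h import *
np.set_printoptions(precision=3,suppress=True)
s=status.sense();M=q2r(s["ee_rot"]).as_matrix();print(s["t"],s["position"],s["contact_force"],s["wrist_torque"],np.arctan2(M[1,0],M[0,0]),np.cross(M[:,1],[0,0,-1]),s["gripper_width"])
E
python3 st.py
```

```text
10.7 [377.649 317.931   6.713] [-0.376  0.303  0.283] [-0.041 -0.019  0.013] -1.201220677193651 [-0.001  0.001  0.   ] 54.930857713467276
```

Aligned. Down 4 mm more, then grip.

>>> apply_moves:
  commands:
    - [0,0,-0.004,0,0,0,60]
    - [0,0,0,0,0,0,60]
    - [0,0,0,0,0,0,0]
    - [0,0,0,0,0,0,0]
    - [0,0,0,0,0,0,0]
    - [0,0,0,0,0,0,0]
  force: 55

```text
t: 11.45
position: [377.8, 318.2, 2.9]
ee_rot: [0.584, -0.582, 0.399, -0.4]
contact_force: [0.6, 0.4, -1.6]
gripper_width: 29.4
```

```bash
python3 st.py
```

```text
11.45 [377.84  318.215   2.925] [ 0.611  0.398 -1.6  ] [ 0.023 -0.069  0.044] -1.2009626779492169 [-0.002  0.002  0.   ] 29.447419313642392
```

>>> apply_moves:
  commands:
    - [0,0,0.03,0,0,0,0]
    - [0,0,0.04,0,0,0,0]
    - [0.0,-0.02,0.04,0,0,-0.077,0]
    - [0.004,-0.032,0,0,0,-0.077,0]
    - [0.004,-0.032,0,0,0,-0.077,0]
    - [0.004,-0.032,0,0,0,-0.077,0]
    - [0.004,-0.032,0,0,0,0,0]
    - [0.004,-0.032,0,0,0,0,0]
    - [0.004,-0.032,0,0,0,0,0]
    - [0,0,0,0,0,0,0]

```text
t: 12.7
position: [398.7, 98.8, 114.5]
ee_rot: [-0.512, 0.514, -0.487, 0.486]
contact_force: [-0.3, 0.3, -2.3]
gripper_width: 28.9
```

```bash
python3 st.py
```

```text
12.7 [398.668  98.798 114.461] [-0.298  0.272 -2.306] [ 0.089  0.094 -0.011] -1.5179316131299203 [-0.    -0.003 -0.   ] 28.937072639577305
```

>>> apply_moves:
  commands:
    - [0.006,-0.02,-0.015,0,0,0.009,0]
    - [0.005,-0.014,-0.02,0,0,0,0]
    - [0,0,-0.015,0,0,0,0]
    - [0,0,0,0,0,0,0]

```text
t: 13.2
position: [409.3, 65.7, 63.1]
ee_rot: [-0.515, 0.516, -0.485, 0.483]
contact_force: [1.0, 0.2, -2.3]
gripper_width: 29.4
```

```bash
python3 - <<'E'
exec(open("st.py").read())
S=snap("scene","s3");T=snap("top","t3")
a=cv2.resize(S[120:280,240:380],None,fx=2.8,fy=2.8,interpolation=2);b=cv2.resize(T[135:295,180:320],None,fx=2.8,fy=2.8,interpolation=2)
cv2.imwrite("pics/crop4.png",np.hstack([a,b])[:,:,::-1])
E
```

```text
13.2 [409.338  65.736  63.145] [ 1.04   0.195 -2.267] [0.043 0.095 0.024] -1.5084625775588123 [-0.001 -0.004 -0.   ] 29.38395322865356
```

View pics/crop4.png

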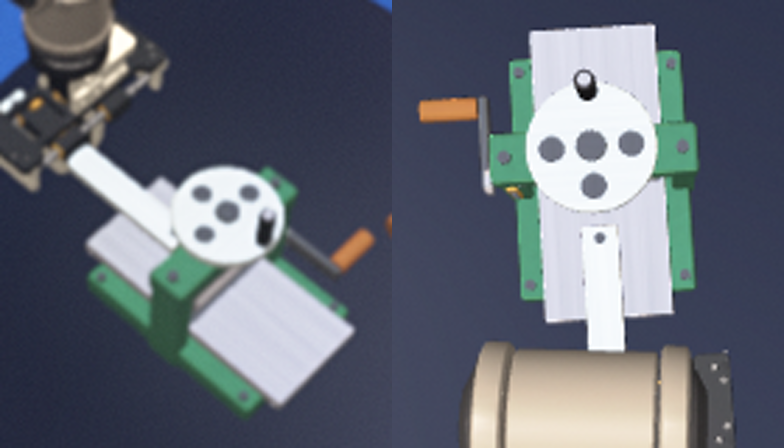

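The picture shows the gauge straight and centred over the feed table, with its end just short of the bridge. I'll lower it to just above the table.

>>> apply_moves:
  commands:
    - [0,0,-0.007,0,0,0,0]
    - [0,0,-0.005,0,0,0,0]
    - [0,0,0,0,0,0,0]

```text
t: 13.68
position: [411.0, 66.5, 52.5]
ee_rot: [0.516, -0.515, 0.484, -0.484]
contact_force: [-0.2, -0.3, -2.8]
gripper_width: 29.3
```

```bash
python3 st.py;  python3 -c "
from h import *
print(ray('top',(254.3,215.7),72))"
```

```text
13.675 [410.959  66.479  52.521] [-0.217 -0.302 -2.77 ] [ 0.053  0.102 -0.011] -1.5067994144028973 [-0.001  0.001  0.   ] 29.310809589265745
[555.67869579  74.88670937  72.        ]
```

>>> apply_moves:
  commands:
    - [0,0,-0.003,0,0,0,0]
    - [0,0,0,0,0,0,0]
    - [0.012,0.0006,0,0,0,0,0]
    - [0.015,0.0007,0,0,0,0,0]
    - [0.012,0.0006,0,0,0,0,0]
    - [0,0,0,0,0,0,0]

```text
t: 14.42
position: [453.8, 68.4, 49.9]
ee_rot: [0.517, -0.515, 0.483, -0.485]
contact_force: [-0.3, -0.3, -2.0]
gripper_width: 29.5
```

```bash
python3 st.py
```

```text
14.425 [453.811  68.416  49.853] [-0.316 -0.323 -1.963] [ 0.021  0.092 -0.013] -1.5070779943089423 [-0.001  0.004  0.   ] 29.450375314827927
```

>>> apply_moves:
  commands:
    - [0.012,0.0004,0,0,0,0,0]
    - [0.014,0.0005,0,0,0,0,0]
    - [0.013,0.0005,0,0,0,0,0]
    - [0,0,0,0,0,0,0]

```text
t: 14.92
position: [495.5, 69.9, 49.7]
ee_rot: [0.517, -0.515, 0.483, -0.485]
contact_force: [-1.0, 0.3, -1.6]
gripper_width: 29.4
```

```bash
python3 st.py
```

```text
14.925 [495.472  69.881  49.749] [-1.045  0.34  -1.625] [0.002 0.112 0.014] -1.5071625740124113 [-0.001  0.004  0.   ] 29.42259205381494
```

>>> apply_moves:
  commands:
    - [0,0,-0.0015,0,0,0,0]
    - [0,0,0,0,0,0,0]

```text
t: 15.18
position: [494.9, 69.9, 48.0]
ee_rot: [0.517, -0.515, 0.483, -0.484]
contact_force: [-0.4, -0.4, -2.8]
gripper_width: 29.2
```

```bash
python3 st.py
```

```text
15.175 [494.902  69.938  47.98 ] [-0.419 -0.4   -2.762] [0.024 0.009 0.018] -1.5070647524992473 [-0.001  0.003  0.   ] 29.245088803786008
```

>>> apply_moves:
  commands:
    - [0,0,-0.0008,0,0,0,0]
    - [0,0,0,0,0,0,0]
    - [0,0,0,0,0,0,45]
    - [0,0,0,0,0,0,45]
    - [0,0,0,0,0,0,45]

```text
t: 15.8
position: [494.9, 69.9, 48.3]
ee_rot: [0.517, -0.514, 0.483, -0.485]
contact_force: [-0.2, -0.4, -0.5]
gripper_width: 41.4
```

```bash
python3 st.py
```

```text
15.8 [494.857  69.929  48.339] [-0.178 -0.433 -0.461] [-0.026  0.032  0.04 ] -1.5070530750661502 [-0.001  0.004  0.   ] 41.430483917593776
```

>>> apply_moves:
  commands:
    - [0,0,0.03,0,0,0,45]
    - [0,0,0.055,0,0,0,45]
    - [0,0,0.06,0,0,0,45]
    - [0,0,0.06,0,0,0,50]
    - [0.03,0.002,0.01,0,0,0,50]
    - [0.04,0.002,0,0,0,0,50]
    - [0.04,0.002,0,0,0,0,50]
    - [0.03,0.001,0,0,0,0,50]
    - [0.01,0.001,0,0,0,0,50]
    - [0,0,0,0,0,0,50]

```text
t: 17.05
position: [646.9, 78.2, 270.7]
ee_rot: [0.517, -0.514, 0.483, -0.485]
contact_force: [-0.5, -0.5, -1.0]
gripper_width: 46.3
```

```bash
python3 - <<'E'
exec(open("st.py").read())
S=snap("scene","s4");T=snap("top","t4")
a=cv2.resize(S[120:280,240:380],None,fx=2.8,fy=2.8,interpolation=2);b=cv2.resize(T[135:295,180:320],None,fx=2.8,fy=2.8,interpolation=2)
cv2.imwrite("pics/crop5.png",np.hstack([a,b])[:,:,::-1])
E
```

```text
17.05 [646.941  78.151 270.72 ] [-0.466 -0.521 -0.954] [-0.037  0.032 -0.001] -1.5071215974851941 [-0.001  0.005  0.   ] 46.27366162866932
```

View pics/crop5.png

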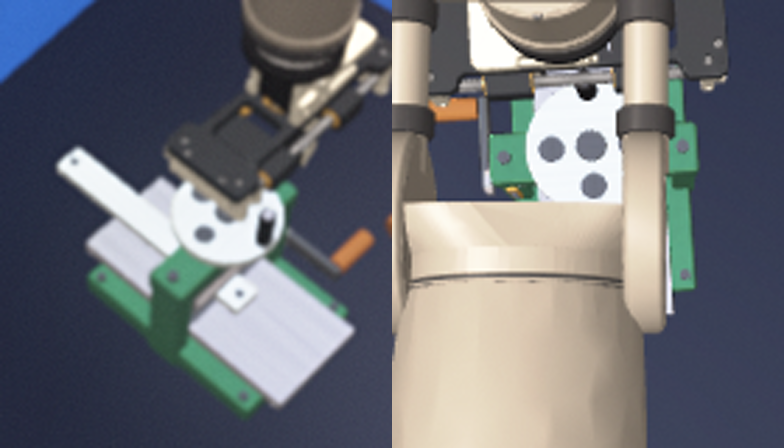

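The gauge now lies on the table with its end showing beyond the roller at scene-crop (238,293). I'll go down on the handle and grip it.

>>> apply_moves:
  commands:
    - [0.003,0,-0.03,0,0.005,0,50]
    - [0,0,-0.03,0,0,0,50]
    - [0,0,-0.015,0,0,0,50]
    - [0,0,0,0,0,0,50]

```text
t: 17.65
position: [647.6, 78.2, 196.9]
ee_rot: [0.517, -0.515, 0.483, -0.484]
contact_force: [0.7, 0.8, 0.8]
gripper_width: 46.2
```

```bash
python3 st.py
```

```text
17.65 [647.581  78.19  196.901] [0.74  0.772 0.786] [ 0.013  0.038 -0.019] -1.506927097599783 [-0.001  0.003  0.   ] 46.22626100734839
```

>>> apply_moves:
  commands:
    - [0.002,0,-0.012,0,0,0,50]
    - [0,0,-0.002,0,0,0,50]
    - [0,0,0,0,0,0,0]
    - [0,0,0,0,0,0,0]
    - [0,0,0,0,0,0,0]
    - [0,0,0,0,0,0,0]
  force: 60

```text
t: 18.4
position: [651.1, 78.3, 185.7]
ee_rot: [0.518, -0.513, 0.482, -0.486]
contact_force: [-0.2, 0.0, -0.5]
gripper_width: 14.6
```

```bash
python3 arc.py 608 76.5 42 -.15 6
```

```text
phi 0.041 rad 43.2 z 185.7 Frad -0.2 Ftan 0.0 Fz -0.5 yaw -1.507
[-0.0014, -0.0063]
[-0.0012, -0.0062]
[-0.0021, -0.0059]
[-0.0029, -0.0056]
[-0.0037, -0.0051]
[-0.0044, -0.0045]
```

>>> apply_moves:
  commands:
    - [-0.0002,-0.0063,0,0,0,0,0]
    - [-0.0012,-0.0062,0,0,0,0,0]
    - [-0.0021,-0.0059,0,0,0,0,0]
    - [-0.0029,-0.0056,0,0,0,0,0]
    - [-0.0037,-0.0051,0,0,0,0,0]

```text
t: 19.02
position: [642.3, 50.5, 185.8]
ee_rot: [0.521, -0.511, 0.482, -0.485]
contact_force: [6.4, 6.7, -3.0]
gripper_width: 14.9
```

```bash
python3 arc.py 609.1 76.5 42 -.12 6
```

```text
phi -0.664 rad 42.1 z 185.8 Frad 0.9 Ftan 9.2 Fz -3.0 yaw -1.506
[-0.0034, -0.0037]
[-0.0038, -0.0033]
[-0.0041, -0.0029]
[-0.0045, -0.0024]
[-0.0047, -0.0018]
[-0.0049, -0.0012]
```

>>> apply_moves:
  commands:
    - [-0.0035,-0.0038,0,0,0,0,0]
    - [-0.0039,-0.0034,0,0,0,0,0]
    - [-0.0042,-0.003,0,0,0,0,0]
    - [-0.0046,-0.0024,0,0,0,0,0]
    - [-0.0047,-0.0018,0,0,0,0,0]

```text
t: 19.65
position: [627.4, 38.5, 185.8]
ee_rot: [0.527, -0.505, 0.479, -0.488]
contact_force: [7.9, 3.2, -4.6]
gripper_width: 14.9
```

```bash
python3 arc.py 609.1 76.5 42 -.048 4
```

```text
phi -1.123 rad 42.2 z 185.8 Frad 0.5 Ftan 8.5 Fz -4.6 yaw -1.506
[-0.0019, -0.0006]
[-0.0019, -0.0007]
[-0.0019, -0.0006]
[-0.0019, -0.0006]
```

>>> apply_moves:
  commands:
    - [-0.0024,-0.001,0,0,0,0,0]
    - [-0.0024,-0.0009,0,0,0,0,0]
    - [-0.0024,-0.0008,0,0,0,0,0]
    - [-0.0024,-0.0007,0,0,0,0,0]

```text
t: 20.15
position: [622.4, 36.3, 185.8]
ee_rot: [0.531, -0.5, 0.477, -0.49]
contact_force: [6.8, 3.6, -3.3]
gripper_width: 15.1
```

```bash
python3 arc.py 609.1 76.5 42 -.048 4; python3 st.py
```

```text
phi -1.252 rad 42.3 z 185.8 Frad -1.3 Ftan 7.6 Fz -3.3 yaw -1.506
[-0.0020, -0.0003]
[-0.0020, -0.0005]
[-0.0020, -0.0004]
[-0.0020, -0.0003]
20.15 [622.379  36.299 185.753] [ 6.801  3.592 -3.311] [ 0.339 -0.849 -0.024] -1.5059534316324907 [-0.019  0.044  0.   ] 15.083690030420087
```

>>> apply_moves:
  commands:
    - [-0.0025,-0.0007,0,0,0.01,0,0]
    - [-0.0025,-0.0006,0,0,0.01,0,0]
    - [-0.0025,-0.0005,0,0,0,0,0]
    - [-0.0025,-0.0004,0,0,0,0,0]

```text
t: 20.65
position: [617.5, 34.9, 185.6]
ee_rot: [0.53, -0.501, 0.479, -0.488]
contact_force: [7.1, 3.0, -3.8]
gripper_width: 15.0
```

```bash
python3 arc.py 609.1 76.5 42 -.07 4
```

```text
phi -1.372 rad 42.4 z 185.6 Frad -1.5 Ftan 7.6 Fz -3.8 yaw -1.506
[-0.0030, -0.0001]
[-0.0029, -0.0003]
[-0.0029, -0.0001]
[-0.0029, 0.0001]
```

>>> apply_moves:
  commands:
    - [-0.0025,-0.0001,0,0,0.01,0,0]
    - [-0.0025,0.0,0,0,0,0,0]
    - [-0.0025,0.0,0,0,0,0,0]

```text
t: 21.02
position: [614.3, 34.4, 185.6]
ee_rot: [0.531, -0.501, 0.479, -0.488]
contact_force: [7.3, 2.7, -4.7]
gripper_width: 15.1
```

>>> apply_moves:
  commands:
    - [-0.0027,0.0,0,0,0.01,0,0]
    - [-0.0027,0.0,0,0,0,0,0]
    - [-0.0027,0.0001,0,0,0,0,0]

```text
t: 21.4
position: [610.6, 34.1, 185.6]
ee_rot: [0.531, -0.5, 0.479, -0.489]
contact_force: [7.6, 2.6, -4.6]
gripper_width: 14.8
```

>>> apply_moves:
  commands:
    - [-0.0028,0.0002,0,0,0.01,0,0]
    - [-0.0028,0.0003,0,0,0,0,0]
    - [-0.0028,0.0004,0,0,0,0,0]

```text
t: 21.78
position: [606.6, 34.1, 185.6]
ee_rot: [0.531, -0.5, 0.479, -0.489]
contact_force: [8.0, 2.1, -4.3]
gripper_width: 15.1
```

>>> apply_moves:
  commands:
    - [-0.0028,0.0004,0,0,0.01,0,0]
    - [-0.0028,0.0005,0,0,0,0,0]
    - [-0.0028,0.0006,0,0,0,0,0]

```text
t: 22.15
position: [602.8, 34.5, 185.6]
ee_rot: [0.531, -0.499, 0.478, -0.49]
contact_force: [7.4, 2.1, -5.3]
gripper_width: 14.8
```

>>> apply_moves:
  commands:
    - [-0.0028,0.0006,0,0,0.01,0,0]
    - [-0.0028,0.0007,0,0,0,0,0]
    - [-0.0028,0.0008,0,0,0,0,0]

```text
t: 22.52
position: [599.2, 35.3, 185.5]
ee_rot: [0.531, -0.499, 0.478, -0.491]
contact_force: [8.3, 1.5, -4.2]
gripper_width: 14.9
```

>>> apply_moves:
  commands:
    - [-0.0028,0.0008,0,0,0.01,0,0]
    - [-0.0027,0.0009,0,0,0,0,0]
    - [-0.0027,0.001,0,0,0,0,0]

```text
t: 22.9
position: [595.8, 36.3, 185.5]
ee_rot: [0.531, -0.498, 0.477, -0.492]
contact_force: [8.8, 0.7, -4.3]
gripper_width: 14.8
```

>>> apply_moves:
  commands:
    - [-0.0027,0.001,0,0,0.01,0,0]
    - [-0.0027,0.0011,0,0,0,0,0]
    - [-0.0026,0.0012,0,0,0,0,0]

```text
t: 23.28
position: [592.8, 37.4, 185.6]
ee_rot: [0.531, -0.498, 0.476, -0.493]
contact_force: [8.9, 0.4, -6.2]
gripper_width: 15.2
```

>>> apply_moves:
  commands:
    - [-0.0026,0.0012,0,0,0.01,0,0]
    - [-0.0026,0.0013,0,0,0,0,0]
    - [-0.0025,0.0014,0,0,0,0,0]

```text
t: 23.65
position: [590.1, 38.7, 185.6]
ee_rot: [0.53, -0.498, 0.476, -0.495]
contact_force: [8.2, -0.1, -5.5]
gripper_width: 15.0
```

>>> apply_moves:
  commands:
    - [-0.0026,0.0014,0,0,0.01,0,0]
    - [-0.0026,0.0015,0,0,0,0,0]
    - [-0.0026,0.0016,0,0,0,0,0]

```text
t: 24.02
position: [588.2, 39.7, 185.6]
ee_rot: [0.529, -0.498, 0.474, -0.498]
contact_force: [10.5, -1.0, -5.9]
gripper_width: 14.5
```

```bash
python3 arc.py 609.1 76.5 42 -.07 4; python3 st.py
```

```text
phi -2.087 rad 42.3 z 185.6 Frad -4.3 Ftan 9.6 Fz -5.9 yaw -1.515
[-0.0024, 0.0018]
[-0.0024, 0.0017]
[-0.0023, 0.0019]
[-0.0021, 0.0020]
24.025 [588.212  39.711 185.643] [10.477 -1.021 -5.949] [-0.561 -1.248 -0.029] -1.5149085014853765 [-0.01   0.055  0.   ] 14.544586701804278
```

```bash
cat > avg.py <<'E'
from h import *
v=[]
for i in range(5):
    eyes.read_camera("top"); s=status.sense(); F=np.array(s["contact_force"]); p=np.array(s["position"])[:2]-[609.1,76.5]; e=p/np.linalg.norm(p)
    v.append([np.arctan2(p[1],p[0]),F[:2]@e,F[1]*e[0]-F[0]*e[1],F[2]])
print(np.round(v,3)); print(np.mean(v,0), s["t"])
E
python3 avg.py
```

```text
[[-2.091 -3.61   9.935 -6.236]
 [-2.09  -4.497  9.734 -7.281]
 [-2.09  -4.445  9.713 -6.704]
 [-2.09  -3.302  9.853 -6.802]
 [-2.089 -3.98   9.979 -5.985]]
[-2.08984342 -3.96664234  9.84288361 -6.60174805] 24.275
```

>>> apply_moves:
  commands:
    - [-0.0032,0.0019,0,0,0,0,0]

```text
t: 24.4
position: [587.3, 40.2, 185.6]
ee_rot: [0.53, -0.497, 0.472, -0.499]
contact_force: [11.3, -2.1, -6.3]
gripper_width: 14.8
```

```bash
python3 avg.py
```

```text
[[-2.118 -3.911 11.693 -7.207]
 [-2.116 -4.996 11.565 -6.86 ]
 [-2.117 -3.611 10.752 -6.933]
 [-2.117 -4.661 10.63  -6.539]
 [-2.116 -4.523 10.282 -7.704]]
[-2.11674846 -4.34037736 10.98431478 -7.0487665 ] 24.65
```

>>> apply_moves:
  commands:
    - [0,0,0,0,0,0,0]
    - [0,0,0,0,0,0,0]

```text
t: 24.9
position: [587.8, 39.8, 185.4]
ee_rot: [0.53, -0.496, 0.472, -0.5]
contact_force: [2.0, 3.1, 0.1]
gripper_width: 14.9
```

```bash
python3 avg.py
```

```text
[[-2.097 -3.115  1.272 -1.866]
 [-2.098 -3.714  1.728 -1.279]
 [-2.098 -3.484  2.032 -1.028]
 [-2.098 -2.831  1.881 -1.635]
 [-2.098 -3.94   0.741 -1.567]]
[-2.09759406 -3.41673108  1.53062787 -1.47483389] 25.15
```

>>> apply_moves:
  commands:
    - [0,0,0,0,0,0,50]
    - [0,0,0,0,0,0,50]
    - [0,0,0,0,0,0,50]

```text
t: 25.52
position: [587.1, 39.0, 185.8]
ee_rot: [0.53, -0.497, 0.472, -0.5]
contact_force: [-0.2, 0.1, -0.2]
gripper_width: 40.3
```

```bash
python3 avg.py; python3 st.py
```

```text
[[-2.102 -0.937  0.882 -0.195]
 [-2.101 -0.054 -0.22   0.354]
 [-2.101 -0.454 -0.327  0.102]
 [-2.1   -0.012  1.084  1.334]
 [-2.101 -1.078  0.944  0.044]]
[-2.10107849 -0.5068794   0.47244619  0.32783388] 25.775
25.775 [587.255  39.243 185.756] [1.359 0.453 0.044] [0.035 0.046 0.031] -1.5159361160263685 [-0.007  0.061  0.   ] 45.37379629422379
```

>>> apply_moves:
  commands:
    - [0,0,0.02,0,0,0,55]
    - [0,0,0.03,0,0,0,55]
    - [0,0,0.04,0,0.03,0,55]
    - [-0.03,-0.04,0.02,0,0,0,55]
    - [-0.03,-0.05,0,0,0,0,55]
    - [-0.03,-0.05,0,0,0,0,55]
    - [-0.03,-0.05,0,0,0,0,55]
    - [-0.02,-0.05,0,0,0,0,55]
    - [0,-0.02,0,0,0,0,55]
    - [0,0,0,0,0,0,55]

```text
t: 27.02
position: [441.3, -227.6, 298.9]
ee_rot: [0.522, -0.505, 0.479, -0.493]
contact_force: [0.1, 0.9, 0.6]
gripper_width: 50.6
```

```bash
python3 - <<'E'
exec(open("st.py").read())
S=snap("scene","s5");T=snap("top","t5")
a=cv2.resize(S[120:280,240:380],None,fx=2.8,fy=2.8,interpolation=2);b=cv2.resize(T[135:295,180:320],None,fx=2.8,fy=2.8,interpolation=2)
cv2.imwrite("pics/crop6.png",np.hstack([a,b])[:,:,::-1])
for t in("tin","sole","awl"):
  for n in("scene","top"): print(n,t,[np.round(d["centre"],0) for d in spotter.recognise(n,t)[:1]])
E
```

```text
27.025 [ 441.333 -227.572  298.914] [0.068 0.902 0.569] [0.083 0.037 0.006] -1.514459820754171 [-0.004  0.03   0.   ] 50.64307691930122
scene tin [array([ 676., -316.,   55.])]
top tin [array([ 665., -300.,   55.])]
scene sole [array([ 417., -337.,   18.])]
top sole [array([ 373., -343.,   19.])]
scene awl [array([628.,  55.,  47.])]
top awl [array([677., 306.,  25.])]
```

View pics/crop6.png

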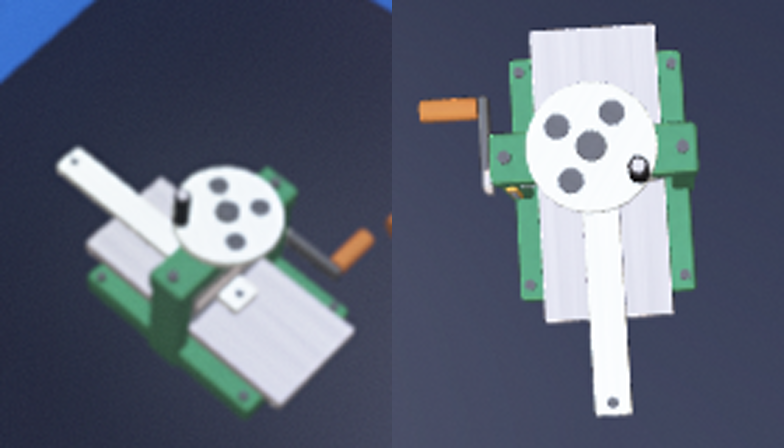

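```bash
python3 - <<'E'
from h import *
a=tri(((182-0)/2.8+240,192/2.8+120),(268.6,192.6)); print(a)
for z,u in((214,(268.6,192.6)),): p=ray("top",u,z); print(p,np.arctan2(p[1]-76,p[0]-607.3))
g=[ray("top",((x-392)/2.8+180,y/2.8+135),57) for x,y in((596,415),(632,414))];print(g)
print(ray("scene",(238/2.8+240,293/2.8+120),57),ray("scene",(73/2.8+240,162/2.8+120),57))
E
```

```text
[587.22985886  38.3824687  219.10873427]
[587.93876582  38.42395868 214.        ] -2.046573134653865
[array([400.99927074,  78.15286677,  57.        ]), array([401.69117668,  48.58485321,  57.        ])]
[633.00408329  78.05291855  57.        ] [414.77189972  61.97157692  57.        ]
```

```bash
python3 -c "
from h import *
print(workorder.close_job())"
```

```text
the job is handed in; nothing more can be done
None
```

I opened the press about 2.2–2.7 rad past the play, and laid the gauge straight under the raised roller. I then wound the handwheel down onto it and handed in at about 27 s, finishing on the downward turn.

- **Nip:** I estimate about 40 N. The handle force rose from about 7.7 N free to about 11 N, which suggests 44 N. At most 3 mm of handle travel after touch suggests no more than about 40 N. The roller force was not measured directly.
- **Gauge:** the last pictures show it straight to about 0.01 rad in the press frame. Its centre is about 86 mm from the roller line, it sits near the table's middle, and its end shows beyond the roller.
- **Play:** after release the handle stood at about −2.05 to −2.10 rad, against −2.12 rad under load. By the camera it backed off at most about 0.07 rad, which should leave the play taken up downwards above the limit.
- **Bystanders:** the jar reads within about 5 mm of its start in both views. For the sole and awl one view each agrees with the start. The top view put the sole's visible centre about 35 mm off, probably because the hand partly covered it. The scene view gave an awl position on the press, plainly a false detection. The arm never went near either one.

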